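# Knock out the electrodes and rack the holders

### The job

With the holders left lying in the fixture's nests, push the drift rod through the knock-out hole in the back of each holder that still has a copper electrode in it (one may already be empty; trying it does no harm) until the electrode drops out of the mouth into the catch tray. When all electrodes are out, hang every holder mouth down, fully home on a peg of its own on the drying rack, and leave the drift lying back on its mat. Do not take hold of an electrode while it is inside a holder, and do not shift the calculator, jar or caliper.

Things in the scene. Friction and masses are not known exactly. Their poses are not given: they have to be found in the camera images.
- fixture: Fixed knock-out fixture: plate 180 x 270 x 12 mm, three nests along y, 80 mm apart, tops 45 mm high, and a catch tray on the +x side, where the mouths point. Origin: underside, under the middle nest. Cheeks (top 55 mm high) flank a holder's ends only (over 16 mm ahead or 27 mm behind its middle); a lip before the mouth stops the holder, not the electrode. Lift holders straight up.
- tray (a point): Centre of the catch tray's floor, 12 mm above the bench; axes as the fixture. The tray is 88 mm (x) by 260 mm (y) inside, outer walls 40 mm high. It lies on the robot's side of the nests, so the mouths face the robot and the knock-out holes face away from it.
- rack: Drying rack, fixed to the bench: white plate 100 x 280 x 12 mm with three upright round grey pegs in a row along its y axis, 95 mm apart, diameter 22 mm, chamfered flat tips 92 mm above the bench (80 mm above the plate). Origin: underside centre, z up.
- mat: Thin black rubber mat, fixed, 100 mm (x) by 240 mm (y), 3 mm thick, where the drift lies. Origin: underside centre.
- drift: Loose steel drift rod, 0.22 kg: round shank 10 mm across, 100 mm long, then a square handle 18 x 18 x 70 mm. Origin on its axis, in the handle 20 mm behind the shank (near the centre of mass, where to grip); +x points to the tip, 120 mm away. It lies flat on its handle; on the mat its axis is 12 mm above the bench.
- drift_tip (a point): Flat end of the drift's shank.
- nest0 (a point): Where the centre of a holder lies in the nest at the fixture's -y end, 65 mm above the bench; axes as the fixture.
- holder0: Steel electrode holder, loose, 0.36 kg, at first in the nest at the fixture's -y end: square tube 40 x 40 mm outside, 65 mm long, bore 30 x 30 mm and 57 mm deep; open mouth at +x; end wall 8 mm thick at -x with a central 16 x 16 mm knock-out hole. Origin: its centre; x along the bore to the mouth (level at first), y and z square to the flat sides.
- seat0 (a point): Middle of holder 0's end wall, inside the bore (24.5 mm behind its centre): the point that comes to rest on a peg tip. Axes as the holder.
- electrode0: Copper electrode, block 35 (x) x 26 x 26 mm, about 0.18 kg, loose inside holder 0's bore, set back about 15 to 23 mm from the mouth and held by nothing but friction; origin at its centre. Absent (None) when that holder is already empty.
- nest1 (a point): Where the centre of a holder lies in the nest in the middle, 65 mm above the bench; axes as the fixture.
- holder1: Steel electrode holder, loose, 0.36 kg, at first in the nest in the middle: square tube 40 x 40 mm outside, 65 mm long, bore 30 x 30 mm and 57 mm deep; open mouth at +x; end wall 8 mm thick at -x with a central 16 x 16 mm knock-out hole. Origin: its centre; x along the bore to the mouth (level at first), y and z square to the flat sides.
- seat1 (a point): Middle of holder 1's end wall, inside the bore (24.5 mm behind its centre): the point that comes to rest on a peg tip. Axes as the holder.
- electrode1: Copper electrode, block 35 (x) x 26 x 26 mm, about 0.18 kg, loose inside holder 1's bore, set back about 15 to 23 mm from the mouth and held by nothing but friction; origin at its centre. Absent (None) when that holder is already empty.
- nest2 (a point): Where the centre of a holder lies in the nest at the fixture's +y end, 65 mm above the bench; axes as the fixture.
- holder2: Steel electrode holder, loose, 0.36 kg, at first in the nest at the fixture's +y end: square tube 40 x 40 mm outside, 65 mm long, bore 30 x 30 mm and 57 mm deep; open mouth at +x; end wall 8 mm thick at -x with a central 16 x 16 mm knock-out hole. Origin: its centre; x along the bore to the mouth (level at first), y and z square to the flat sides.
- seat2 (a point): Middle of holder 2's end wall, inside the bore (24.5 mm behind its centre): the point that comes to rest on a peg tip. Axes as the holder.
- electrode2: Copper electrode, block 35 (x) x 26 x 26 mm, about 0.18 kg, loose inside holder 2's bore, set back about 15 to 23 mm from the mouth and held by nothing but friction; origin at its centre. Absent (None) when that holder is already empty.
- peg0 (a point): Centre of the tip of the peg at the -y end of the rack, 92 mm above the bench; z up.
- peg1 (a point): Centre of the tip of the peg in the middle of the rack, 92 mm above the bench; z up.
- peg2 (a point): Centre of the tip of the peg at the +y end of the rack, 92 mm above the bench; z up.
- calculator: Bystander: white desk calculator 85 x 150 x 16 mm, loose; origin underside centre.
- tin: Bystander: small jar, 60 mm across and 60 mm high, loose; origin underside centre.
- caliper: Bystander: caliper 200 mm long, 14 mm thick, loose; origin underside, middle of the beam.

How it is judged:
By the outcome, as a careful person would: the job done as asked, in the order asked, and still so for the second after the job is handed in, with the robot touching nothing.
Of electrode0, electrode1, electrode2 only 2 to 3 are there at a start; the rules pass over those that are not, and their reading is None.
At some moment in a run one of drift may be knocked a few centimetres aside while the robot is not near it.
Once in a run the grip may slacken for a moment while it holds something.
It also fails if it takes over 200 s, if anything falls off the work surface, if the arm or the gripper's body presses on something with over 40 N, if the wrist force passes 120 N, or if a joint passes its speed limit or range.

### The arm

A 6-joint arm with a two-finger parallel gripper is mounted at the origin on the work surface. World frame = base frame: x ahead of the robot, y to its left, z up, the work surface at z = 0. Lengths are in m, angles in rad, forces in N, time in s.
With the tool pointing down it reaches from about 0.35 to 1 m from the base axis. Payload 7.1 kg.
Tool frame: the origin (TCP) lies between the finger pads; the fingertips stand 22 mm ahead of it and the grasp point (between the pads) lies 3 mm ahead of it; z points along the fingers, y is the line along which they close (so a half turn about z gives the same grasp; the last joint's range is limited). The gripper opens to 85 mm and grips with 20 to 120 N. Pads are 22 mm wide; open, the fingers measure 114 mm over their backs; the gripper's body (76 mm by 85 mm) begins 54 mm behind the grasp point. The pads swing forward as they close: fully open they stand 13 mm farther back than shut.
Start: joints at [1.178, 0.423, 1.63, -0, 1.089, -0.019], TCP at [0.228, 0.582, 0.253] pointing down, gripper open.
Joint ranges: [-3, 3], [-0.9, 2.11], [0.09, 2.58], [-1.31, 4.45], [0.11, 2.69], [-2.54, 2.54]. Speed limits (rad/s): [2.39, 2.39, 3.01, 3.14, 3.14, 3.14].

### API

Orientations are given as a rotation vector (axis times angle).
In Python, from rig import manip gives the robot as it stands. Calls block until the motion is done:
- manip.move_to(position, orientation): joint-space move of the TCP to a pose.
- manip.servo_line(position, orientation=None, rate=0.15): straight line of the TCP; orientation=None keeps the orientation; rate is the mean speed in m/s.
- manip.set_joints(angles): joint-space move.
- manip.command_gripper(opening, f_grip=None): finger opening in m; f_grip is the grip in N (None keeps the last); returns when the fingers have stopped.
- manip.hold(seconds).
- manip.solve_ik(position, orientation): joint angles nearest the present ones, or None.
- manip.camera(name): name is "scene" or "top"; returns a dict with "image" (480x640x3 uint8, red, green, blue), "fx", "fy", "cx", "cy" (pixels), "k1" (the pictures are not rectified: a ray, as slopes to the right and down, at radius r is drawn at 1 + k1 r^2 times it, then the intrinsics apply), "cam_to_world" (4x4, takes a point from camera to world coordinates). Camera axes: x right, y down, z forward; pixel columns grow to the right and rows downward; lengths in m; the calibration is good to about 2 mm. A picture is of the moment at which its call begins. There is no depth.
A pose or a line that the arm cannot do raises manip.IKError and nothing moves.
- manip.sign_off(): hands the job in; it is judged then, once.
Readings, each from a call of its own:
- manip.get_time(): time.
- manip.get_joint_positions(): joint angles.
- manip.get_joint_vel(): joint speeds.
- manip.get_tau(): joint torques, N m.
- manip.get_position(): TCP position.
- manip.get_ee_rot(): TCP orientation.
- manip.get_contact_force(): force on the tool from outside, world axes, zero at the start.
- manip.get_torque(): the same for the moment, N m.
- manip.get_width(): finger opening in m.
- manip.get_grip_force(): force on a finger pad.
Only numpy, scipy, OpenCV 4.12 (cv2) and the standard library are available. Lean on these libraries where they do the work, as an engineer would, in place of code of your own. Each camera call takes 0.05 s, during which the arm holds its last target. There are 200 camera calls.

## Working session

There is one attempt and no reset: what is moved stays moved. The work goes in short steps, each a Python script; the robot and the scene stay as the last script left them, time stands still between calls to the robot, and variables do not carry over. Pictures are saved under pics/ and viewed, at most 14 in all, crops included, and the job is handed in when it is done.

```bash
ls; mkdir -p pics; python3 - <<'E'
from rig import manip
import cv2,numpy as np
for n in("scene","top"):
    c=manip.camera(n); cv2.imwrite(f"pics/{n}0.png",c["image"][:,:,::-1]); print(n,c["fx"],c["fy"],c["cx"],c["cy"],c["k1"]); print(np.round(c["cam_to_world"],4).tolist())
print(manip.get_time(),manip.get_ee_rot())
E
```

```text
pics
rig.py
scene 468.9861977367097 468.9861977367097 318.71480563145593 245.67257109652402 -0.013504652770864508
[[-0.7537, 0.4149, -0.5098, 1.1997], [0.6572, 0.4874, -0.575, 0.6707], [0.0099, -0.7683, -0.64, 0.8699], [0.0, 0.0, 0.0, 1.0]]
top 529.6102151795553 529.6102151795553 317.96710745455573 234.15664300738166 -0.15114143527026094
[[-0.0028, -0.9968, 0.0795, 0.4425], [-0.9999, 0.0018, -0.0131, -0.0257], [0.0129, -0.0796, -0.9967, 1.4183], [0.0, 0.0, 0.0, 1.0]]
0.1 [-5.83662607e-01 -3.08663383e+00  2.18839922e-03]
```

View pics/scene0.png

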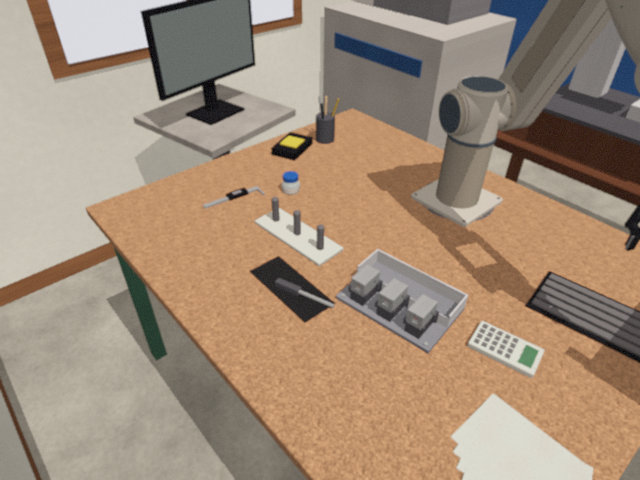

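View pics/top0.png

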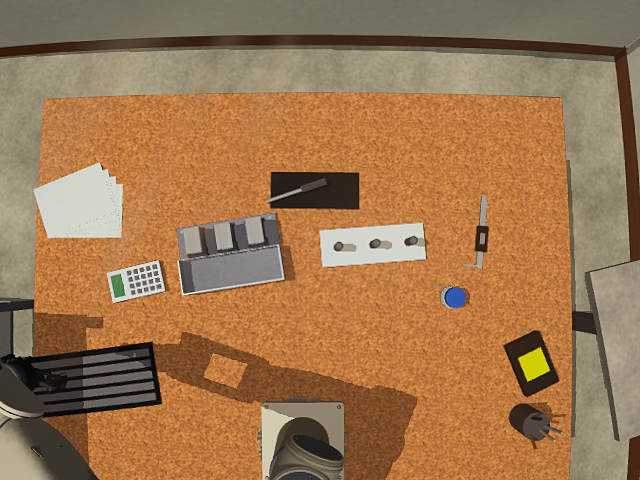

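The scene view shows the fixture at about (405,300) with three grey holders, the rack at (298,235) and the drift on the black mat at (300,290). In the top view the holders are at about (193,239), (224,235) and (255,231), the pegs at (340,245), (376,243) and (412,240), and the drift runs from (268,203) to (326,182) with its tip to the left.

```bash
cat > h.py <<'E'
from rig import manip
import cv2,numpy as np
from scipy.spatial.transform import Rotation as R
def K(c): return np.array([[c["fx"],0,c["cx"]],[0,c["fy"],c["cy"]],[0,0,1]]),np.array([c["k1"],0,0,0.])
def ray(c,uv):
    k,d=K(c); n=cv2.undistortPointsIter(np.array(uv,float).reshape(-1,1,2),k,d,None,None,(3,50,1e-10))[:,0]
    T=c["cam_to_world"]; v=np.c_[n,np.ones(len(n))]@T[:3,:3].T
    return T[:3,3],v
def onz(c,uv,z):
    o,v=ray(c,uv); return o+v*((z-o[2])/v[:,2])[:,None]
def proj(c,P):
    k,d=K(c); T=np.linalg.inv(c["cam_to_world"]); r,_=cv2.Rodrigues(T[:3,:3])
    return cv2.projectPoints(np.array(P,float).reshape(-1,1,3),r,T[:3,3],k,d)[0][:,0]
def save(c,name,box=None,s=1):
    im=c["image"][:,:,::-1]
    if box: x0,y0,x1,y1=box; im=im[y0:y1,x0:x1]
    cv2.imwrite(f"pics/{name}.png",cv2.resize(im,None,fx=s,fy=s,interpolation=cv2.INTER_CUBIC))
E
python3 - <<'E'
from h import *
save(manip.camera("top"),"t1",(170,160,435,305),3)
save(manip.camera("scene"),"s1",(240,180,480,355),3.3)
E
```

```text
(no output)
```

View pics/t1.png

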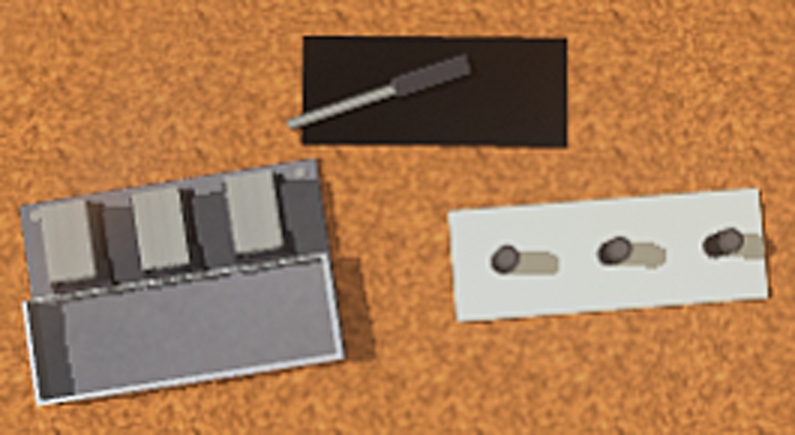

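View pics/s1.png

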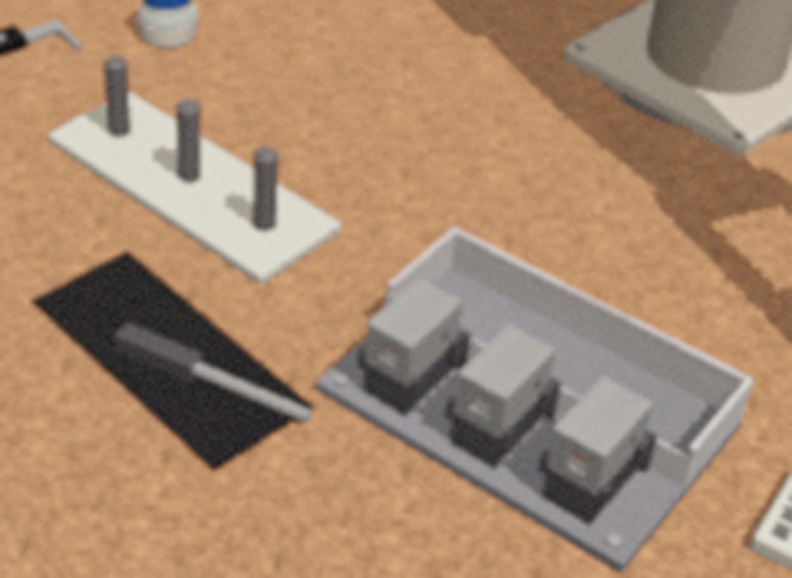

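The crops show holder tops at crop (70,242), (160,232) and (254,212), the drift tip at (290,125) off the mat's edge, and its handle end at (468,62). Copper is visible through the end holes of the left and right holders. Next I measure with masks.

```bash
python3 - <<'E'
from h import *
t=manip.camera("top");s=manip.camera("scene")
for c,pts in((t,dict(h0=(193,241),h1=(224,237),h2=(254,230),tray=(240,270),plate=(182,232),shadow=(240,235),rack=(325,260),mat=(340,200),shank=(285,196),handle=(314,186),wood=(300,225),edge=(230,292))),(s,dict(rack=(312,253),mat=(300,310),shank=(318,299),handle=(288,288),h0=(420,303),h1=(393,286),h2=(366,273),back=(405,318),plate=(370,315)))):
    h=cv2.cvtColor(c["image"],cv2.COLOR_RGB2HSV)
    print({k:(h[v,u].tolist()) for k,(u,v) in pts.items()})
def rect(c,box,lo,hi,z,name,op=0):
    x0,y0,x1,y1=box; h=cv2.cvtColor(c["image"],cv2.COLOR_RGB2HSV)
    m=np.zeros(h.shape[:2],np.uint8); m[y0:y1,x0:x1]=cv2.inRange(h,lo,hi)[y0:y1,x0:x1]
    cs=cv2.findContours(m,cv2.RETR_EXTERNAL,cv2.CHAIN_APPROX_NONE)[0]; k=max(cs,key=cv2.contourArea)[:,0]
    P=onz(c,k,z)[:,:2]; print(name,cv2.minAreaRect((P*1000).astype(np.float32)),len(k))
rect(t,(300,210,440,280),(0,0,170),(180,60,255),.012,"rack top")
rect(s,(245,190,350,270),(0,0,170),(180,60,255),.012,"rack sc")
rect(t,(260,160,370,215),(0,0,0),(180,255,70),.003,"mat top")
rect(s,(240,240,340,330),(0,0,0),(180,255,70),.003,"mat sc")
E
```

```text
{'h0': [17, 28, 171], 'h1': [23, 20, 170], 'h2': [23, 18, 170], 'tray': [150, 6, 134], 'plate': [23, 24, 173], 'shadow': [173, 12, 87], 'rack': [42, 6, 213], 'mat': [11, 94, 46], 'shank': [15, 27, 114], 'handle': [3, 36, 79], 'wood': [14, 168, 199], 'edge': [13, 172, 193]}
{'rack': [25, 15, 221], 'mat': [0, 12, 43], 'shank': [17, 10, 171], 'handle': [0, 0, 63], 'h0': [11, 11, 180], 'h1': [15, 9, 177], 'h2': [13, 10, 175], 'back': [173, 14, 73], 'plate': [162, 9, 146]}
rack top ((527.0424194335938, -189.57330322265625), (98.92784881591797, 279.253173828125), 4.122697830200195) 312
rack sc ((527.6983642578125, -182.1763153076172), (103.34794616699219, 286.5999755859375), 3.82643985748291) 270
mat top ((675.797607421875, -34.606361389160156), (237.5392608642578, 97.60713958740234), 89.00850677490234) 355
mat sc ((675.0864868164062, -30.64551544189453), (232.76315307617188, 94.10623931884766), 89.34398651123047) 274
```

```bash
python3 - <<'E'
from h import *
t=manip.camera("top");s=manip.camera("scene")
def cont(c,box,lo,hi):
    x0,y0,x1,y1=box; h=cv2.cvtColor(c["image"],cv2.COLOR_RGB2HSV)
    m=np.zeros(h.shape[:2],np.uint8); m[y0:y1,x0:x1]=cv2.inRange(h,lo,hi)[y0:y1,x0:x1]
    cs=cv2.findContours(m,cv2.RETR_EXTERNAL,cv2.CHAIN_APPROX_NONE)[0]; return max(cs,key=cv2.contourArea)[:,0]
def rect(c,box,lo,hi,z,name):
    P=onz(c,cont(c,box,lo,hi),z)[:,:2]; r=cv2.minAreaRect((P*1000).astype(np.float32)); print(name,np.round(np.r_[r[0],r[1],r[2]],1)); return r
H=[]
for i,b in enumerate([(184,224,205,258),(212,221,235,252),(243,214,267,246)]):
    H.append(rect(t,b,(8,12,150),(40,40,185),.085,f"h{i} top"))
for i,b in enumerate([(405,290,440,325),(378,276,412,306),(348,263,384,292)]):
    rect(s,b,(0,0,165),(40,40,200),.085,f"h{i} sc")
# pegs predicted
c0=np.array([.527,-.1896]); a=np.radians(4.12); d=np.array([-np.sin(a),np.cos(a)])
th=np.linspace(0,2*np.pi,40)
out=[]
for c,nm,box,sc in((t,"top",(170,160,435,305),3),(s,"scene",(240,180,480,355),3.3)):
    im=np.ascontiguousarray(c["image"][:,:,::-1]); x0,y0,x1,y1=box
    im=cv2.resize(im[y0:y1,x0:x1],None,fx=sc,fy=sc,interpolation=cv2.INTER_CUBIC)
    def dr(P,col): cv2.polylines(im,[(((proj(c,P)-[x0,y0]+.5)*sc)).astype(np.int32).reshape(-1,1,2)],True,col,1)
    for k in(-1,0,1):
        p=c0+d*.095*k
        for z in(.012,.092): dr(np.c_[p[0]+.011*np.cos(th),p[1]+.011*np.sin(th),z+0*th],(0,255,0))
    for r in H:
        b=cv2.boxPoints(r)/1000; dr(np.c_[b,[.085]*4],(0,0,255))
    out.append(im)
w=800
o=[cv2.resize(i,(600,int(i.shape[0]*600/i.shape[1]))) for i in out]
cv2.imwrite("pics/ov1.png",cv2.resize(np.vstack(o),None,fx=.78,fy=.78))
E
```

```text
h0 top [535.3 277.4  65.2  38.8   8.5]
h1 top [546.3 197.3  64.8  39.2   8.9]
h2 top [559.1 118.7  63.8  38.2   8.8]
h0 sc [533.3 278.3  63.6  39.5   8.8]
h1 sc [544.7 194.5  65.4  45.5   8.7]
h2 sc [556.8 114.3  69.   49.   11.2]
```

View pics/ov1.png

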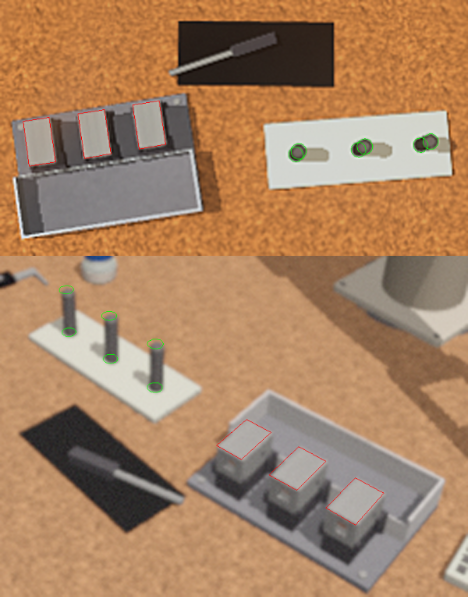

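```bash
cat >> h.py <<'E'
F0=np.array([.546,.198]); FY=np.radians(188.7); M=np.array([np.cos(FY),np.sin(FY)]); FYv=np.array([-M[1],M[0]])
MAT=np.array([.6758,-.034]); MATY=np.radians(89.)
RK=np.array([.527,-.189]); ra=np.radians(4.12); PEG=[RK+.095*k*np.array([-np.sin(ra),np.cos(ra)]) for k in(1,0,-1)]
NEST=[F0+.08*k*FYv for k in(-1,0,1)]
def down(psi): return R.from_matrix(np.array([[np.cos(psi),np.sin(psi),0],[np.sin(psi),-np.cos(psi),0],[0,0,-1]])).as_rotvec()
def drift(c,box=(200,150,400,230)):
    x0,y0,x1,y1=box; h=cv2.cvtColor(c["image"],cv2.COLOR_RGB2HSV)
    m=np.zeros(h.shape[:2],np.uint8); m[y0:y1,x0:x1]=cv2.inRange(h,(0,0,60),(180,80,255))[y0:y1,x0:x1]
    cs=cv2.findContours(m,cv2.RETR_EXTERNAL,cv2.CHAIN_APPROX_NONE)[0]
    k=np.vstack([q for q in cs if len(q)>8])[:,0]
    P=onz(c,k,.016)[:,:2]; mu=P.mean(0); w=np.linalg.svd(P-mu)[2][0]
    s=(P-mu)@w; n=(P-mu)@np.array([-w[1],w[0]])
    wid=lambda a,b: np.ptp(n[(s>=a)&(s<=b)])
    lo,hi=s.min(),s.max()
    if wid(lo,lo+.06)<wid(hi-.06,hi): w=-w; s=-s; lo,hi=-hi,-lo
    hm=(s<lo+.065)&(s>lo+.005)
    hand=np.array([s[hm].mean(),0]); 
    return mu+w*(hi-.120), np.arctan2(w[1],w[0]), hi-lo, mu+w*(lo+.05)
E
python3 - <<'E'
from h import *
c=manip.camera("top")
o,y,L,o2=drift(c); print(o,np.degrees(y),L,o2)
q=manip.solve_ik([*o,.15],down(y)); print(q)
# holder grasp / place feasibility
for tau in(0,20,30,40):
  for f in(0,np.pi):
    Rt=R.from_matrix(np.array([[np.cos(f),0,0],[0,0,0],[0,0,0]]))if 0 else None
    tz=np.array([np.sin(np.radians(tau)),0,-np.cos(np.radians(tau))]); ty=np.array([0,1,0])*(1 if f==0 else -1)
    T=np.c_[np.cross(ty,tz),ty,tz]
    res=[]
    for N in NEST:
        Rg=R.from_euler('z',FY).as_matrix()@T
        res.append(manip.solve_ik([*N,.065],R.from_matrix(Rg).as_rotvec()) is not None)
    for P in PEG:
        for da in (-30,0,30):
            al=np.arctan2(P[1],P[0])+np.radians(da); u=np.array([np.cos(al),np.sin(al),0])
            Hm=np.c_[[0,0,-1.],np.cross(-u,[0,0,-1]),-u]
            res.append(manip.solve_ik([*P,.075],R.from_matrix(Hm@T).as_rotvec()) is not None)
    print(tau,f>0,np.array(res).astype(int))
E
```

```text
[ 0.60149674 -0.14121569] -90.44885258669959 0.5321542072487937 [0.60433381 0.22092741]
None
0 False [1 1 1 1 1 1 1 1 1 1 1 1]
0 True [1 1 1 1 1 1 1 1 1 1 1 1]
20 False [1 1 1 1 1 1 1 1 1 1 1 1]
20 True [1 1 1 1 1 1 1 1 1 1 1 1]
30 False [1 1 1 1 1 1 1 1 1 1 1 1]
30 True [1 1 1 1 1 1 1 1 1 1 1 1]
40 False [1 1 1 1 1 1 1 1 1 1 1 1]
40 True [1 1 1 1 1 1 1 1 1 1 1 1]
```

```bash
sed -i 's/box=(200,150,400,230)/box=(240,165,365,211)/' h.py
python3 - <<'E'
from h import *
c=manip.camera("top")
o,y,L,o2=drift(c); print(o,np.degrees(y),L,o2)
s=manip.camera("scene")
print(proj(s,[[*(o+.12*np.array([np.cos(y),np.sin(y)])),.012],[*o,.012],[*(o-.05*np.array([np.cos(y),np.sin(y)])),.012]]))
E
```

```text
[ 0.68262371 -0.01897825] 109.1855672125183 0.16954709957753886 [ 0.68247487 -0.0185505 ]
[[331.68121681 305.04166988]
 [290.78794651 287.75521583]
 [274.63628193 280.92396831]]
```

```bash
python3 - <<'E'
from h import *
o,y,L,o2=drift(manip.camera("top"))
manip.move_to([*o,.2],down(y)); manip.command_gripper(.05,80)
manip.servo_line([*o,.028],rate=.12)
print(manip.get_contact_force())
manip.command_gripper(0.0,80)
print(manip.get_width(),manip.get_grip_force(),manip.get_contact_force())
manip.servo_line([*o,.20],rate=.12)
print(manip.get_width(),manip.get_contact_force(),manip.get_position(),manip.get_joint_positions(),manip.get_time())
# carry behind nest 2: retracted
p=NEST[2]-M*(.0325+.03+.12)
manip.move_to([*p,.2],down(FY))
save(manip.camera("scene"),"s2",(230,150,500,350),2.9)
print(manip.get_width(),manip.get_position(),p,manip.get_time())
E
```

```text
[-0.10391889  0.38963515 -1.0575548 ]
0.015738478338311036 80.70940375328064 [-1.92758694  0.31498731  6.03598433]
0.015489480987530023 [ 0.21127152 -1.38895848 -2.74005145] [ 0.68209547 -0.01895659  0.19896509] [-4.52333442e-02  5.65595499e-01  1.52952537e+00  2.37205104e-05
  1.04819859e+00 -3.80613457e-01] 7.275
0.015692163920487542 [0.73825187 0.14566976 0.1996087 ] [0.738501   0.14652559] 8.4
```

View pics/s2.png

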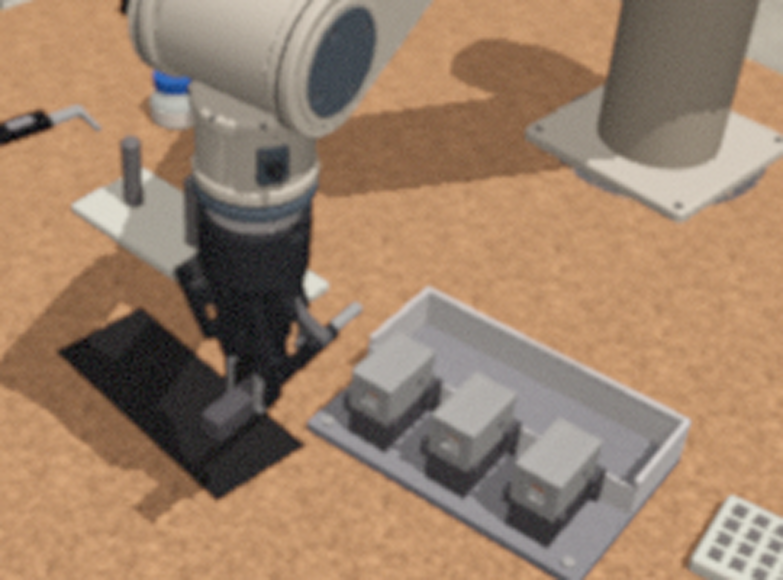

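The drift is held, with its tip at crop (352,310) and handle end at (213,418). I'll intersect those rays with the drift's vertical plane to check pitch and height.

```bash
cat >> h.py <<'E'
def onplane(c,uv,p,n):
    o,v=ray(c,uv); n=np.r_[n,0.]; p=np.r_[p,0.]
    return o+v*(((p-o)@n)/(v@n))[:,None]
E
python3 - <<'E'
from h import *
s=manip.camera("scene"); p=manip.get_position()
for uv in((351.4,256.9),(303.4,294.1)):
    P=onplane(s,[uv],p[:2],FYv)[0]; print(P,"along",(P[:2]-p[:2])@M, "dz",P[2]-p[2])
t=manip.camera("top"); save(t,"t2",(180,130,400,290),3.6)
print(proj(t,[[*(p[:2]+.12*M),p[2]-.016],[*(p[:2]-.05*M),p[2]-.016]]))
E
```

```text
[0.61985296 0.12741592 0.17949201] along 0.11990314383247112 dz -0.020321021204200318
[0.7794866  0.1518433  0.18619016] along -0.041588631419416267 dz -0.013622870312860136
[[245.94766405 200.92718074]
 [236.1876904  131.50484823]]
```

View pics/t2.png

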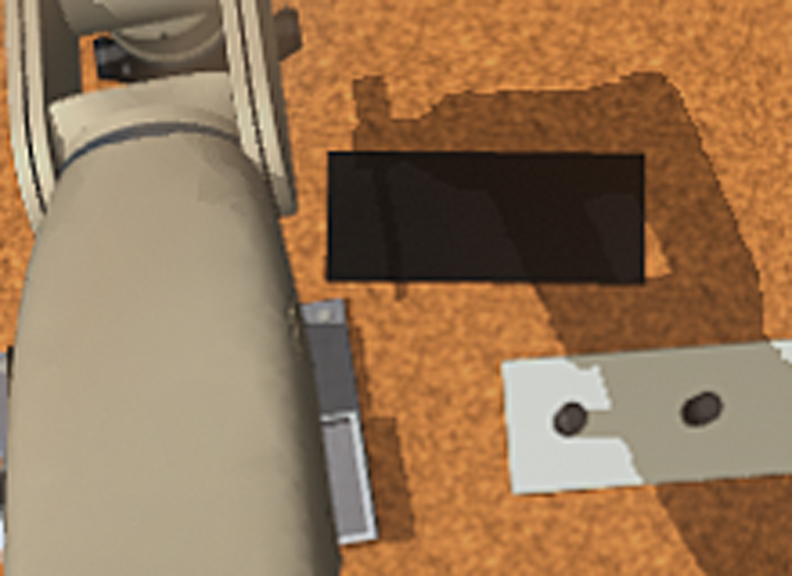

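The top view is blocked by the arm. I'll go down behind nest 2 and compare tip and hole in the scene view.

```bash
python3 - <<'E'
from h import *
p=NEST[2]-M*(.0325+.02+.12)
manip.servo_line([*(NEST[2]-M*(.0325+.03+.12)),.084],down(FY),rate=.12); manip.servo_line([*p,.084],rate=.06)
s=manip.camera("scene"); save(s,"s3",(290,240,410,330),6.6)
p=manip.get_position(); print(p,manip.get_width())
ctr=np.r_[NEST[2]-M*.0325,.065]
print("hole px crop",(proj(s,[ctr])-[290,240]+.5)*6.6,"tip pred",(proj(s,[[*(p[:2]+.12*M),p[2]-.018]])-[290,240]+.5)*6.6)
print("rear",(proj(s,[[*(p[:2]-.05*M),p[2]-.018]])-[290,240]+.5)*6.6)
# corner samples of holder back
cs=[np.r_[NEST[2]-M*.0325+FYv*a*.02,.065+b*.02] for a,b in((-1,-1),(-1,1),(1,1),(1,-1))]
print((proj(s,cs)-[290,240]+.5)*6.6)
E
```

```text
[0.72870738 0.14503173 0.08459052] 0.01575235239743309
hole px crop [[442.54351661 309.62777434]] tip pred [[409.84019979 336.04097755]]
rear [[100.31617972 612.64332432]]
[[482.67594521 373.18863477]
 [490.43202342 295.71882718]
 [402.19094153 245.72028842]
 [396.51475262 322.99431189]]
```

View pics/s3.png

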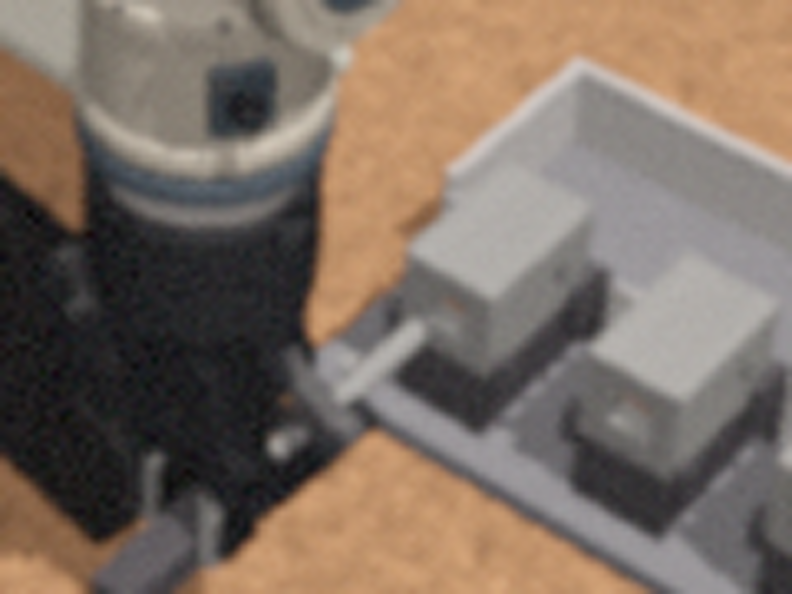

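The tip ends at crop (417,331), and the hole centre is near (446,309), so moving along the axis lands within about 1 mm (slightly high). I'll go in with small steps and watch the force.

```bash
cat >> h.py <<'E'
def push(k,z,start=.02,end=-.073,off=0.,lim=25):
    """advance tip from 'start' behind the back face to 'end' (negative = inside)"""
    base=manip.get_contact_force(); log=[]
    d=start
    while d>end:
        d=max(end,d-.006)
        p=NEST[k]-M*(.0325+d+.12)+FYv*off
        manip.servo_line([*p,z],rate=.05)
        f=manip.get_contact_force()-base; log.append((round(d*1e3),*np.round([f@np.r_[M,0],f@np.r_[FYv,0],f[2]],1).tolist(),round(manip.get_width()*1e3,1)))
        if np.linalg.norm(f)>lim: break
    print(*log,sep="\n"); return d<=end+1e-6
E
python3 - <<'E'
from h import *
print(push(2,.0835), manip.get_time())
E
```

```text
(14, 0.1, -0.7, -0.2, 15.9)
(8, -0.1, -0.2, 0.6, 15.8)
(2, 0.6, -0.8, -0.2, 16.0)
(-4, 0.4, -0.7, -0.3, 15.6)
(-10, -0.1, -1.5, -0.5, 15.6)
(-16, 0.7, -0.9, 0.5, 15.8)
(-22, 0.7, -0.8, -0.0, 16.1)
(-28, 0.1, -1.0, 0.1, 15.9)
(-34, 0.8, -0.8, -0.2, 15.8)
(-40, 0.1, 0.6, 0.4, 15.9)
(-46, 0.7, -0.8, 0.3, 15.7)
(-52, 0.9, -1.1, 0.1, 16.0)
(-58, 0.6, -0.9, -0.2, 15.8)
(-64, 0.1, -0.0, 0.6, 15.8)
(-70, 0.7, -1.5, -0.4, 15.8)
(-73, 0.1, -0.5, -0.0, 15.8)
True 14.2333
```

```bash
python3 - <<'E'
from h import *
s=manip.camera("scene"); save(s,"s4",(290,235,480,365),4.2)
E
```

```text
(no output)
```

View pics/s4.png

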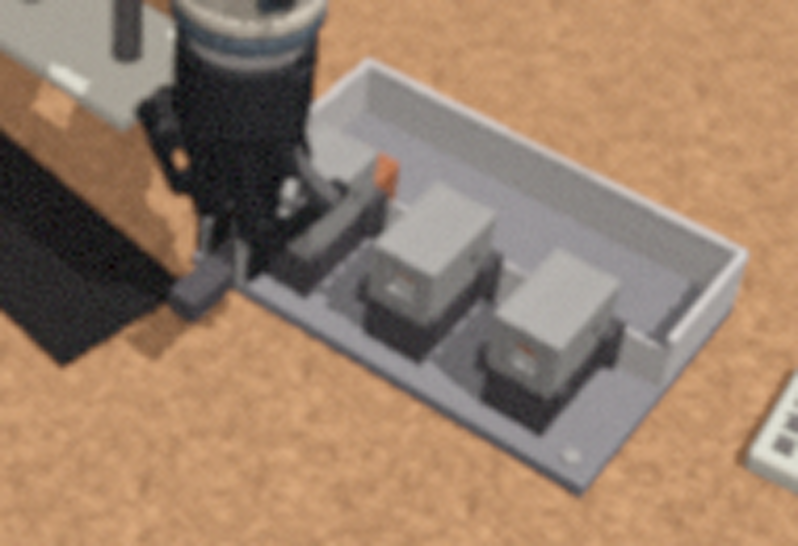

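Copper shows at (387,175) at the mouth, so the electrode may not have dropped yet. I'll push further.

```bash
python3 - <<'E'
from h import *
print(push(2,.0835,start=-.073,end=-.092), manip.get_time())
manip.hold(.3)
print([round(x,4) for x in manip.get_position()])
p=NEST[2]-M*(.0325+.03+.12)
manip.servo_line([*p,.0835],rate=.12)
s=manip.camera("scene")
h=cv2.cvtColor(s["image"],cv2.COLOR_RGB2HSV); m=cv2.inRange(h,(0,100,60),(9,255,255)); m[:235]=0;m[365:]=0;m[:,:330]=0;m[:,480:]=0
n,l,st,ce=cv2.connectedComponentsWithStats(m); print([(st[i,4],ce[i].round(1).tolist(),onz(s,[ce[i]],.025).round(3).tolist()) for i in range(1,n) if st[i,4]>3])
save(s,"s5",(290,235,480,365),4.2); print(manip.get_time())
E
```

```text
(-79, -0.7, 1.0, 0.7, 15.9)
(-85, -1.0, 0.1, -0.1, 15.9)
(-91, -0.3, 1.1, 0.4, 15.6)
(-92, 0.2, 0.8, 1.0, 15.7)
True 15.3333
[np.float64(0.6179), np.float64(0.1281), np.float64(0.0835)]
[(np.int32(6), [382.7, 278.8], [[0.489, 0.121, 0.025]])]
16.85
```

View pics/s5.png

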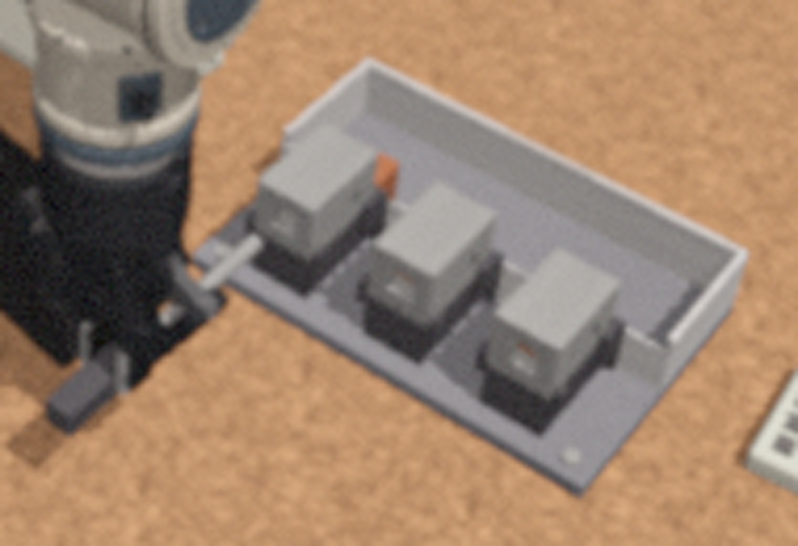

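The electrode from nest 2 did not move with the further push and stands in the tray, and that hole is now clear. On to nests 1 and 0.

```bash
python3 - <<'E'
from h import *
for k in(1,0):
    p=NEST[k]-M*(.0325+.03+.12)
    manip.servo_line([*p,.0835],rate=.12)
    ok=push(k,.0835,start=.03,end=-.092); print(k,ok)
    if not ok: break
    manip.hold(.2); manip.servo_line([*p,.0835],rate=.12)
    print(manip.get_time())
s=manip.camera("scene"); save(s,"s6",(290,235,480,365),4.2)
E
```

```text
(24, 0.5, 1.1, 0.2, 16.1)
(18, 0.3, -0.3, 1.4, 16.0)
(12, 0.5, -0.5, 0.5, 15.7)
(6, 0.2, 0.5, -0.2, 15.8)
(0, 0.3, 0.9, 0.8, 15.9)
(-6, 1.2, 0.7, 1.0, 15.8)
(-12, 0.0, 0.0, -0.1, 16.0)
(-18, 0.5, 0.2, 0.5, 15.5)
(-24, 0.6, -0.2, 0.3, 15.8)
(-30, 0.4, 0.5, 0.3, 15.8)
(-36, -0.1, 1.1, 0.5, 15.9)
(-42, 0.6, 0.3, 0.6, 15.8)
(-48, 0.2, 1.0, 0.7, 15.8)
(-54, 0.9, 0.2, -0.1, 15.7)
(-60, -0.0, 0.5, 0.1, 15.7)
(-66, 0.5, 0.0, 0.6, 16.0)
(-72, -0.4, 0.2, 0.3, 15.6)
(-78, 0.3, 0.7, 1.7, 15.5)
(-84, 0.1, 0.6, 1.9, 15.8)
(-90, -0.9, 0.7, -0.2, 15.8)
(-92, -0.1, 0.9, 0.0, 15.6)
1 True
24.6167
(24, -0.4, 0.2, -1.8, 16.0)
(18, -0.9, -0.4, 0.1, 15.7)
(12, -0.0, 0.6, -0.3, 16.1)
(6, -1.4, -0.1, -0.2, 15.7)
(0, -0.6, -0.1, -0.5, 15.6)
(-6, -0.2, -0.1, -1.1, 15.9)
(-12, -0.7, 1.1, -1.0, 15.7)
(-18, -0.7, -0.2, -1.2, 16.1)
(-24, -0.3, 0.4, -0.4, 15.9)
(-30, -0.2, 0.0, -2.0, 15.6)
(-36, -0.8, -0.0, -0.9, 15.8)
(-42, -0.7, 0.3, -0.6, 15.6)
(-48, -0.3, -0.2, -0.9, 15.8)
(-54, -1.4, -1.5, -1.3, 15.9)
(-60, -0.6, 0.0, -1.1, 15.7)
(-66, -0.0, 0.5, -1.1, 15.9)
(-72, -0.6, 0.2, -1.3, 16.3)
(-78, -0.5, -0.7, -0.3, 15.8)
(-84, -0.4, -0.0, -1.0, 15.8)
(-90, -0.4, -0.2, -0.5, 15.9)
(-92, -0.1, -0.1, -1.5, 15.5)
0 True
32.3833
```

View pics/s6.png

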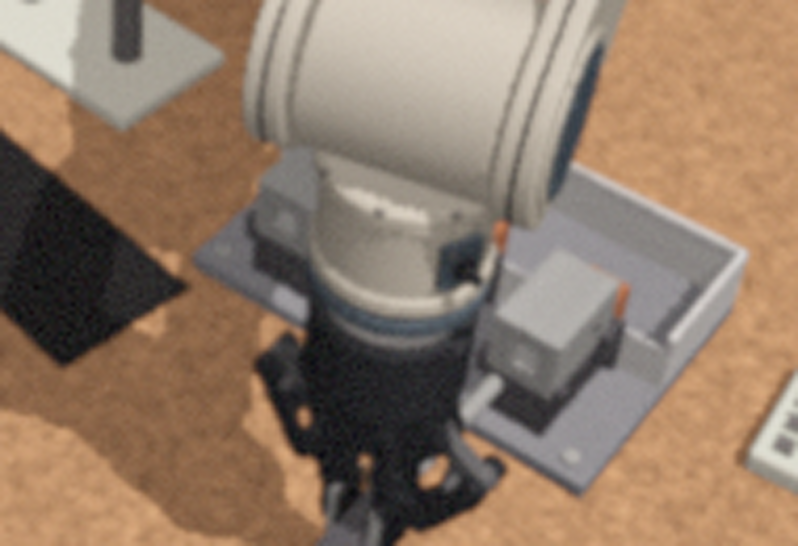

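Copper pieces are visible in front of holder 1, at (500,235), and holder 0, at (622,297), and all the holes are clear. I'll lay the drift back on the mat.

```bash
python3 - <<'E'
from h import *
p=manip.get_position(); manip.servo_line([p[0],p[1],.2],rate=.2)
o=MAT-.035*np.array([np.cos(MATY),np.sin(MATY)])
manip.move_to([*o,.2],down(MATY)); manip.servo_line([*o,.045],rate=.15); manip.servo_line([*o,.0285],rate=.04)
print(manip.get_contact_force(),manip.get_width())
manip.command_gripper(.05,80); manip.servo_line([*o,.2],rate=.2)
manip.move_to([.45,.0,.35],down(np.radians(90)));manip.set_joints(np.r_[-1.2,manip.get_joint_positions()[1:]])
t=manip.camera("top"); save(t,"t3",(170,160,435,305),3); print(drift(t),manip.get_time())
E
```

```text
[-2.53300365 -0.02626697  5.77856645] 0.01582273326282294
(array([ 0.69256073, -0.10190599]), np.float64(1.4316201633406014), np.float64(0.16976264713203174), array([ 0.69259366, -0.10167093])) 40.6917
```

View pics/t3.png

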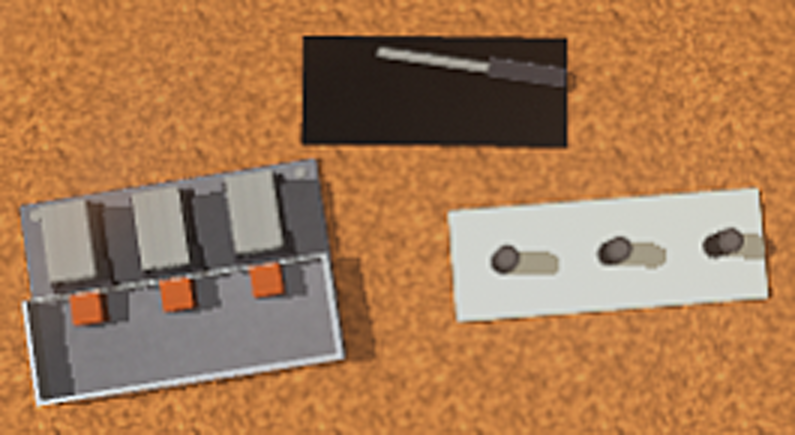

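All three electrodes are in the tray, at crop (87,308), (177,294) and (266,281). The drift was knocked to about (0.693,-0.102) and its handle end is at the mat's edge. I'll mend that last and hang the first holder now.

```bash
cat >> h.py <<'E'
TAU=np.radians(30)
tz=np.array([np.sin(TAU),0,-np.cos(TAU)]); GH=np.array([-.008,0,.006])  # grasp point in holder frame
def Tm(s): ty=np.array([0,s,0.]); return np.c_[np.cross(ty,tz),ty,tz]
TC=GH-.003*tz
def pose(Hm,c,s): return np.asarray(c)+Hm@TC, R.from_matrix(Hm@Tm(s)).as_rotvec()
def Hplace(al):
    u=np.array([np.cos(al),np.sin(al),0]); return np.c_[[0,0,-1.],np.cross(-u,[0,0,-1.]),-u]
HN=R.from_euler('z',FY).as_matrix()
def pick(k,s):
    P=lambda z: pose(HN,[*NEST[k],z],s)
    manip.command_gripper(.058,100)
    manip.move_to(*P(.2)); manip.servo_line(P(.065)[0],rate=.15)
    print("pre",manip.get_contact_force()); manip.command_gripper(0.,100)
    print("w",manip.get_width(),manip.get_contact_force())
    manip.servo_line(P(.085)[0],rate=.05); manip.servo_line(P(.2)[0],rate=.2); print("w",manip.get_width(),manip.get_contact_force(),manip.get_time())
def lower(j,al,s,z0=.15,z1=.066,lim=12):
    P=lambda z: pose(Hplace(al),[*PEG[j],z],s)
    b=manip.get_contact_force(); z=z0
    while z>z1:
        z=max(z1,z-.006 if z>.078 else z-.002); manip.servo_line(P(z)[0],rate=.06)
        f=manip.get_contact_force()-b
        if np.linalg.norm(f)>3: print(round(z,4),f.round(1),round(manip.get_width(),4))
        if np.linalg.norm(f)>lim: break
    return z
E
python3 - <<'E'
from h import *
k=2;j=2
al=.5*np.arctan2(PEG[j][1],PEG[j][0]); best=None
manip.set_joints(np.r_[.3,manip.get_joint_positions()[1:]])
for s in(1,-1):
    q1=manip.solve_ik(*pose(HN,[*NEST[k],.2],s)); q2=manip.solve_ik(*pose(Hplace(al),[*PEG[j],.16],s)); print(s,np.round(q1,2),np.round(q2,2))
E
```

```text
1 [0.18 0.65 1.45 0.01 1.57 1.6 ] [-0.69  0.54  2.29  2.58  0.77 -1.38]
-1 [ 0.18  0.65  1.45  0.01  1.57 -1.55] [-0.69  0.54  2.29  2.58  0.77  1.76]
```

```bash
python3 - <<'E'
import h; from h import *
for tau in(30,40,50,60):
    h.TAU=np.radians(tau); h.tz=np.array([np.sin(h.TAU),0,-np.cos(h.TAU)]); h.TC=h.GH-.003*h.tz
    for k,j in((0,0),(1,1),(2,2)):
        al=np.arctan2(PEG[j][1],PEG[j][0])
        for s in(1,-1):
            r=[manip.solve_ik(*h.pose(HN,[*NEST[k],z],s)) for z in(.2,.065)]+[manip.solve_ik(*h.pose(Hplace(al),[*PEG[j],z],s)) for z in(.16,.066)]
            print(tau,k,s,[None if q is None else np.round(q[3:],1).tolist() for q in r])
E
```

```text
30 0 1 [[0.1, 1.6, 1.8], [0.1, 1.4, 1.8], [3.1, 0.9, -1.6], [3.1, 1.2, -1.6]]
30 0 -1 [[0.1, 1.6, -1.4], [0.1, 1.4, -1.4], [3.1, 0.9, 1.6], [3.1, 1.2, 1.6]]
30 1 1 [[0.1, 1.6, 1.7], [0.1, 1.4, 1.7], [3.1, 0.8, -1.6], [3.1, 1.1, -1.6]]
30 1 -1 [[0.1, 1.6, -1.4], [0.1, 1.4, -1.5], [3.1, 0.8, 1.6], [3.1, 1.1, 1.6]]
30 2 1 [[0.0, 1.6, 1.6], [0.0, 1.4, 1.6], [3.1, 0.8, -1.6], [3.1, 1.0, -1.6]]
30 2 -1 [[0.0, 1.6, -1.5], [0.0, 1.4, -1.5], [3.1, 0.8, 1.6], [3.1, 1.0, 1.6]]
40 0 1 [[0.2, 1.8, 1.8], [0.1, 1.6, 1.8], [3.1, 0.5, -1.5], [3.1, 0.8, -1.6]]
40 0 -1 [[0.2, 1.8, -1.4], [0.1, 1.6, -1.4], [3.1, 0.5, 1.6], [3.1, 0.8, 1.6]]
40 1 1 [[0.1, 1.8, 1.7], [0.1, 1.6, 1.7], [3.1, 0.5, -1.5], [3.1, 0.8, -1.6]]
40 1 -1 [[0.1, 1.8, -1.5], [0.1, 1.6, -1.5], [3.1, 0.5, 1.6], [3.1, 0.8, 1.6]]
40 2 1 [[0.0, 1.7, 1.6], [0.0, 1.6, 1.6], [3.1, 0.4, -1.5], [3.1, 0.7, -1.6]]
40 2 -1 [[0.0, 1.7, -1.5], [0.0, 1.6, -1.5], [3.1, 0.4, 1.6], [3.1, 0.7, 1.6]]
50 0 1 [[0.2, 1.9, 1.8], [0.2, 1.8, 1.8], [3.0, 0.2, -1.5], [3.1, 0.5, -1.6]]
50 0 -1 [[0.2, 1.9, -1.4], [0.2, 1.8, -1.4], [3.0, 0.2, 1.7], [3.1, 0.5, 1.6]]
50 1 1 [[0.1, 1.9, 1.7], [0.1, 1.8, 1.7], [3.0, 0.2, -1.5], [3.1, 0.4, -1.6]]
50 1 -1 [[0.1, 1.9, -1.5], [0.1, 1.8, -1.5], [3.0, 0.2, 1.7], [3.1, 0.4, 1.6]]
50 2 1 [[0.0, 1.9, 1.6], [0.0, 1.8, 1.6], [3.0, 0.1, -1.4], [3.1, 0.4, -1.5]]
50 2 -1 [[0.0, 1.9, -1.5], [0.0, 1.8, -1.5], [3.0, 0.1, 1.7], [3.1, 0.4, 1.6]]
60 0 1 [[0.2, 2.1, 1.8], [0.2, 2.0, 1.8], None, [3.0, 0.2, -1.5]]
60 0 -1 [[0.2, 2.1, -1.3], [0.2, 2.0, -1.4], None, [3.0, 0.2, 1.6]]
60 1 1 [[0.1, 2.1, 1.7], [0.1, 1.9, 1.7], [0.1, 0.1, 1.4], [3.0, 0.1, -1.5]]
60 1 -1 [[0.1, 2.1, -1.4], [0.1, 1.9, -1.5], [0.1, 0.1, -1.7], [3.0, 0.1, 1.7]]
60 2 1 [[0.0, 2.1, 1.6], [0.0, 1.9, 1.6], [0.1, 0.2, 1.5], None]
60 2 -1 [[0.0, 2.1, -1.5], [0.0, 1.9, -1.5], [0.1, 0.2, -1.7], None]
```

```bash
cat >> h.py <<'E'
def carry(j,s):
    al=np.arctan2(PEG[j][1],PEG[j][0])
    p=manip.get_position(); manip.servo_line([p[0],p[1],.32],rate=.25)
    q=np.array(manip.get_joint_positions()); q[4]=.4; q[0]=(q[0]+al)/2; manip.set_joints(q)
    hv=manip.solve_ik(*pose(Hplace(al),[*PEG[j],.25],s)); print("hov",np.round(hv,2)); manip.set_joints(hv)
    manip.servo_line(pose(Hplace(al),[*PEG[j],.15],s)[0],rate=.2)
    print("w",manip.get_width(),manip.get_contact_force(),manip.get_time()); return al
def release(j,al,s):
    z=manip.get_position(); d=Hplace(al)@tz
    manip.command_gripper(.058,100); manip.servo_line(z-.09*d,rate=.15)
    p=manip.get_position(); manip.servo_line([p[0],p[1],.32],rate=.25)
    q=np.array(manip.get_joint_positions()); q[4]=.4; manip.set_joints(q)
E
python3 - <<'E'
from h import *
pick(2,1); al=carry(2,1)
s=manip.camera("scene"); t=manip.camera("top")
a=s["image"][150:300,190:370,::-1]; b=t["image"][200:290,330:430,::-1]
cv2.imwrite("pics/c1.png",np.hstack([cv2.resize(a,(480,400)),cv2.resize(b,(320,400))]))
E
```

```text
pre [ 0.39405257  0.52115318 -0.41002542]
w 0.03871426423121304 [0.9720476  1.22431828 6.42064231]
w 0.03914207387255697 [-1.01326534  0.12778322 -4.63730374] 47.2083
hov [-0.52  0.29  2.29  3.08  0.49 -1.53]
w 0.03870433790343697 [-0.47933651 -0.4866188  -4.0570909 ] 52.6917
```

View pics/c1.png

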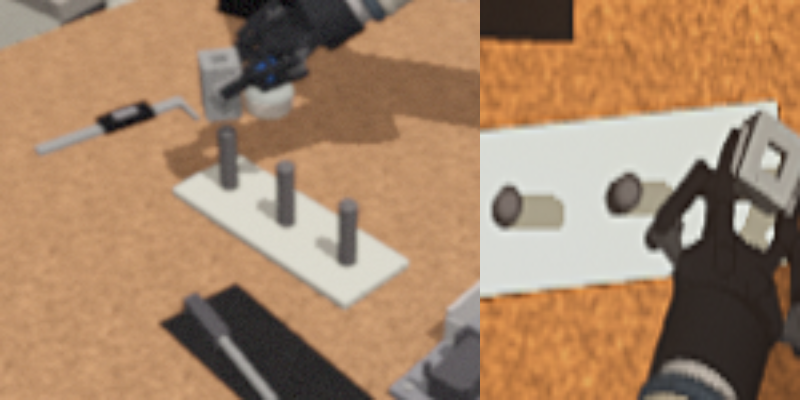

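The holder hangs mouth down above peg 2, with its top centre at scene crop (220,58) and the peg tip at (227,130). I'll check the offset numerically.

```bash
python3 - <<'E'
from h import *
s=manip.camera("scene"); t=manip.camera("top")
print(proj(s,[[*PEG[2],.1825],[*PEG[2],.092]]),"obs [272.5,171.8],[275.1,198.8]")
print(proj(t,[[*PEG[2],.1825],[*PEG[2],.092]]))
# top face: hole (dark/white centre) -> mask grey face
h=cv2.cvtColor(t["image"],cv2.COLOR_RGB2HSV); m=cv2.inRange(h,(0,0,120),(180,50,190)); m[:222]=0;m[258:]=0;m[:,:408]=0;m[:,440:]=0
cs=cv2.findContours(m,cv2.RETR_EXTERNAL,cv2.CHAIN_APPROX_NONE)[0]
for k in cs:
    if len(k)>10:
        print(len(k),cv2.minAreaRect((onz(t,k[:,0],.1825)[:,:2]*1000).astype(np.float32)))
print(PEG[2],manip.get_position(),pose(Hplace(np.arctan2(PEG[2][1],PEG[2][0])),[*PEG[2],.15],1)[0])
E
```

```text
[[272.0636764  170.39697357]
 [273.69972385 197.04948161]] obs [272.5,171.8],[275.1,198.8]
[[420.44133712 237.03990662]
 [413.11780406 239.69454374]]
53 ((503.58746337890625, -269.0259704589844), (30.64950180053711, 20.791166305541992), 69.38187408447266)
24 ((543.3009033203125, -260.644287109375), (5.222574234008789, 29.3709659576416), 73.02935791015625)
61 ((537.2393798828125, -286.872314453125), (46.14540481567383, 39.53366470336914), 63.4147834777832)
[ 0.53382533 -0.2837545 ] [ 0.52683043 -0.28000657  0.16120091] [ 0.52623318 -0.27971889  0.1595    ]
```

```bash
cat >> h.py <<'E'
PEG=[p+np.array([-.0012,.0012]) for p in PEG]
E
python3 - <<'E'
from h import *
al=np.arctan2(RK[1]+.095*-1*np.cos(ra),RK[0]+.095*np.sin(ra)); print(al)
z=lower(2,al,1); print(z,manip.get_position(),pose(Hplace(al),[*PEG[2],z],1)[0],manip.get_time())
E
```

```text
-0.4885673668115857
0.068 [-0.2  1.5  6. ] 0.0387
0.066 [-5.5  3.6 16.5] 0.0388
0.066 [ 0.52552947 -0.27881707  0.07751337] [ 0.52503318 -0.27851889  0.0755    ] 57.3917
```

Contact came at the expected home height (0.068). I'll release it and do the next two holders, checking force and height each time.

```bash
python3 - <<'E'
from h import *
release(2,-0.4885673668115857,1); print(manip.get_time())
pick(1,1); al=carry(1,1)
z=lower(1,al,1); print(z,manip.get_time())
t=manip.camera("top"); save(t,"t4",(170,160,435,305),3)
E
```

```text
59.6583
pre [ 0.41366401 -0.35646974 -0.48429614]
w 0.0389330826330597 [2.31832065 1.0013006  6.98471432]
w 0.038970573219628546 [-0.33270208  0.14041552 -3.59266151] 65.1833
hov [-0.38  0.24  2.38  3.08  0.53 -1.53]
w 0.038527280841627175 [-0.26322095 -0.96133725 -3.28262196] 70.7583
0.07 [-1.2  0.7  4.3] 0.039
0.068 [-5.6  2.7 15. ] 0.0387
0.06799999999999992 75.0083
```

```bash
python3 - <<'E'
from h import *
release(1,np.arctan2(PEG[1][1],PEG[1][0]),1); print(manip.get_time())
pick(0,1); al=carry(0,1)
z=lower(0,al,1); print(z,manip.get_time())
if .064<z<.074:
    release(0,al,1)
    manip.set_joints(np.r_[.9,manip.get_joint_positions()[1:]])
t=manip.camera("top"); s=manip.camera("scene"); print(drift(t),manip.get_time())
a=t["image"][155:310,170:440,::-1]; b=s["image"][175:340,240:480,::-1]
cv2.imwrite("pics/f1.png",np.vstack([cv2.resize(a,(520,299),interpolation=cv2.INTER_CUBIC),cv2.resize(b,(520,300),interpolation=cv2.INTER_CUBIC)]))
E
```

```text
77.425
pre [ 0.09267559 -0.97447014  0.08509191]
w 0.03842058404895903 [2.53351774 1.09276576 6.75746652]
w 0.03870429923710446 [ 0.57660011 -0.19912787 -3.21033093] 83.0083
hov [-0.22  0.21  2.44  3.07  0.56 -1.53]
w 0.03874584758214361 [ 0.50881167  0.12154315 -3.16030406] 88.6583
0.068 [-3.2  0.4  8. ] 0.0386
0.066 [-9.4  0.7 19.8] 0.039
0.066 93.1583Traceback (most recent call last):
  File "<stdin>", line 6, in <module>
  File "h.py", line 83, in release
    manip.command_gripper(.058,100); manip.servo_line(z-.09*d,rate=.15)
                                     ~~~~~~~~~~~~~~~~^^^^^^^^^^^^^^^^^^
host.IKError: the arm cannot follow that straight line within its joint ranges
```

```bash
python3 - <<'E'
from h import *
al=np.arctan2(PEG[0][1],PEG[0][0]); d=Hplace(al)@tz; p=np.array(manip.get_position())
for L in(.07,.06,.055,.05):
    try: manip.servo_line(p-L*d,rate=.12); print(L); break
    except manip.IKError: pass
print(manip.get_contact_force())
p=np.array(manip.get_position())
for e in([0,0,.1],[-.02,0,.1],[.02,0,.12]):
    try: manip.servo_line(p+e,rate=.15); print(e); break
    except manip.IKError: pass
p=np.array(manip.get_position()); print(p,manip.get_contact_force())
q=np.array(manip.get_joint_positions()); print(q.round(2))
E
```

```text
0.07
[-0.31090785 -0.11272786  0.18461227]
[0.02, 0, 0.12]
[ 0.47161717 -0.08102008  0.23008891] [-0.82783718  0.84389364  0.0205948 ]
[-0.21  0.28  2.54  3.09  0.72 -1.55]
```

```bash
python3 - <<'E'
from h import *
q=np.array(manip.get_joint_positions()); q[2]-=.5; q[4]=.4; manip.set_joints(q)
manip.set_joints([1.0,.42,1.63,0,1.09,0])
t=manip.camera("top"); s=manip.camera("scene"); print(drift(t),manip.get_time(),manip.get_width())
for i,p in enumerate(PEG): # grey tops at z .1
    u,v=proj(t,[[*p,.1]])[0].astype(int); h=cv2.cvtColor(t["image"],cv2.COLOR_RGB2HSV)
    m=cv2.inRange(h,(0,0,100),(180,45,195)); w=np.zeros_like(m); w[v-14:v+15,u-14:u+15]=m[v-14:v+15,u-14:u+15]
    w=cv2.morphologyEx(w,cv2.MORPH_OPEN,np.ones((3,3)))
    k=max(cv2.findContours(w,0,1)[0],key=cv2.contourArea)
    print(i,p,cv2.minAreaRect((onz(t,k[:,0],.1)[:,:2]*1000).astype(np.float32)))
np.save("/tmp/x.npy",0)
a=t["image"][155:310,170:440,::-1]; b=s["image"][175:340,240:480,::-1]
cv2.imwrite("pics/f1.png",np.vstack([cv2.resize(a,(520,299),interpolation=cv2.INTER_CUBIC),cv2.resize(b,(520,300),interpolation=cv2.INTER_CUBIC)]))
E
```

```text
(array([ 0.69252227, -0.10190167]), np.float64(1.4304422374699377), np.float64(0.16975394406477765), array([ 0.69255669, -0.10165803])) 99.1167 0.05801117320669372
0 [ 0.51897467 -0.0930455 ] ((522.2091064453125, -94.93122863769531), (42.6868782043457, 40.30463409423828), 80.3871841430664)
1 [ 0.5258 -0.1878] ((528.5306396484375, -188.53050231933594), (45.2169075012207, 40.50577163696289), 72.74469757080078)
2 [ 0.53262533 -0.2825545 ] ((535.2973022460938, -284.950439453125), (43.40049743652344, 40.69707107543945), 66.42320251464844)
```

```bash
python3 - <<'E'
from h import *
o,y,L,_=drift(manip.camera("top"))
manip.move_to([*o,.25],down(y)); manip.servo_line([*o,.0285],rate=.15)
manip.command_gripper(0.,80); print(manip.get_width(),manip.get_contact_force())
manip.servo_line([*o,.06],rate=.12); n=MAT-.035*np.array([np.cos(MATY),np.sin(MATY)])
manip.servo_line([*n,.06],down(MATY),rate=.08); manip.servo_line([*n,.0285],rate=.04)
print(manip.get_width(),manip.get_contact_force())
manip.command_gripper(.05,80); manip.servo_line([*n,.25],rate=.2)
manip.set_joints([1.0,.42,1.63,0,1.09,0]); manip.hold(.5)
t=manip.camera("top"); s=manip.camera("scene"); print(drift(t),n,manip.get_time())
a=t["image"][155:310,100:510,::-1]; b=s["image"][165:375,195:555,::-1]
cv2.imwrite("pics/f2.png",np.vstack([cv2.resize(a,(640,242),interpolation=cv2.INTER_CUBIC),cv2.resize(b,(600,350),interpolation=cv2.INTER_CUBIC)[:, :600]] if 0 else [cv2.resize(a,(610,230)),cv2.resize(b,(610,356))]))
E
```

```text
0.015563771291623736 [-2.14677578  0.33696396  6.32182801]
0.01569494041969484 [-5.36586261 -1.08086412  8.77363974]
(array([ 0.6771006 , -0.07080728]), np.float64(1.5573388275605333), np.float64(0.16888452677100163), array([ 0.67711561, -0.0696919 ])) [ 0.67518917 -0.06899467] 110.55
```

View pics/f2.png

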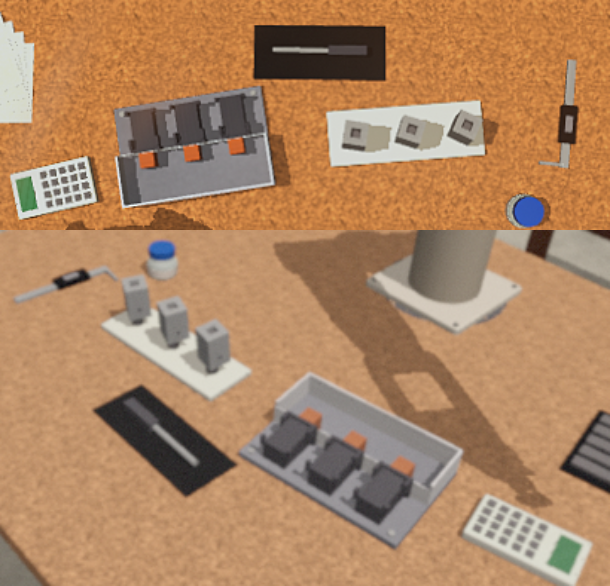

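The holders hang on their pegs (top panel about (355,135), (412,130) and (466,125)), three electrodes stand in the tray, and the drift lies in the middle of the mat at (320,50). The bystanders are undisturbed, so I'm handing in.

```bash
python3 -c "
from rig import manip
print(manip.sign_off())"
```

```text
the job is handed in; nothing more can be done
None
```

The job is handed in at about 111 s: all three electrodes are in the catch tray, the three holders hang mouth down on their own pegs, and the drift is back on its mat (I re-centred it after it was knocked aside); the sign-off call returned no verdict.

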